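# Close the spares case and hold its retaining key pressed home

## Robot

A 6-joint arm with a two-finger parallel gripper is mounted at the origin on the work surface. World frame = base frame: x ahead of the robot, y to its left, z up, the work surface at z = 0. Lengths are in m, angles in rad, forces in N, time in s.
With the tool pointing down it reaches from about 0.225 to 0.875 m from the base axis. Payload 3.4 kg.
Tool frame: the origin (TCP) lies at the very end of the fingers, on their centre line; the grasp point (between the pads) lies manip.pinch_z behind it (manip.pinch_z is the distance from the TCP to the grasp point, in m); z points along the fingers, y is the direction in which the jaws open and shut (so a half turn about z gives the same grasp; the last joint's range is limited). The gripper opens to 85 mm and grips with 20 to 120 N. Pads are 22 mm wide; open, the fingers measure 114 mm over their backs; the gripper's body (76 mm by 85 mm) begins 54 mm behind the grasp point. The pads swing forward as they close: fully open they stand 13 mm farther back than shut.
Start: joints at [1.145, 0.276, 1.505, -0, 1.361, -0.121], TCP at [0.173, 0.549, 0.231] pointing down, gripper open.
Joint ranges: [-2.89, 2.89], [-0.75, 2.08], [0.22, 2.7], [-1.18, 4.32], [0.11, 2.71], [-2.7, 2.7]. Speed limits (rad/s): [2.57, 2.57, 3.14, 3.14, 3.14, 3.14].

## Interface

Orientations are given as a unit quaternion [w, x, y, z].
In Python, from rig import manip, imaging, workorder gives the robot as it stands.
- The arm moves only by the tool apply_moves, never from a script. Its argument "moves" is one flat list of numbers, 7 for each row, row after row: the finger opening in m, from 0 to 0.0854, then the shift along the tool's x, y, z in m, then the turn, a rotation vector about the tool's x, y, z in rad. In form: [jaw, tx, ty, tz, rx, ry, rz, jaw, tx, ty, tz, rx, ry, rz, ...]. A call has exactly 8 rows; each row shifts and turns the pose as measured when the row begins, along the tool's axes as they then stand; what a row does not reach is not made up. A row lasts 1/12 s, in which the tool goes at most 41.7 mm and 7.16 degrees, less where a joint would pass 70% of its speed; a pose out of reach is approached as far as the arm can. A call with a gripper value outside its range is refused whole. The fingers move at their own pace and stop on an object; "newtons" is the grip in N (left out, the last holds). Time passes only in rows, so rows that do not move let the fingers close, or fill a call up. It gives the time, the measured TCP pose, the force and the opening at its end, in the units of the state.
- manip.get_state(): the state, without advancing time (a new reading comes with each control period).
- imaging.get_image(name): name is "scene" or "side" or "wrist"; returns a dict with "image" (400x640x3 uint8, red, green, blue), "range_z" (400x640 float32, m along the optical axis (not along the pixel's ray), 0 where there is no reading), "fx", "fy", "cx", "cy" (pixels), "R" (3x3) and "t" (3): a world point X has camera coordinates R X + t. Camera axes: x right, y down, z forward; pixel columns grow to the right and rows downward; lengths in m; the calibration is good to about 2 mm. The wrist camera is an equidistant fisheye: a pixel r from the principal point sees the ray r / f radians off the axis. A picture is of the moment at which its call begins.
- workorder.sign_off(): hands the job in, once; it reports no verdict.
The state is a dict: "clock": time; "qpos": joint angles; "qd": joint speeds; "effort": joint torques, N m; "position": TCP position; "ee_rot": TCP orientation; "contact_force": force on the tool from outside, world axes, zero at the start; "moment": the same for the moment, N m; "width": finger opening in m.
Only numpy, scipy, OpenCV 4.12 (cv2) and the standard library are available. Lean on these libraries where they do the work, as an engineer would, in place of code of your own. Each camera call takes 0.05 s, during which the arm holds its last target.

## Task

Close the sheet steel spares case: fold its narrow flap down first, then the wide flap down over it. Then take the steel retaining key from its wooden rest and push it straight down behind the lip on the front of the case, against the sprung brass latch bar, until it is fully home with its cross pins over the closed wide flap. The job finishes while you are holding: stay on the key with the gripper and keep it pressed home, do not let go (the latch would push it out again); leave the other things on the slab where they are.

Things in the scene. Friction and masses are not known exactly. Their poses are not given: they have to be found in the camera images.
- case: grey sheet steel case, fixed to the slab, 160 (x) x 170 (y) x 90 mm high, open on top; origin at the centre of its underside, its z up, its -x side (the front, facing roughly to the robot) carries the keeper. Two flat flaps stand open on its +y and -y rims
- narrow_flap (a joint): angle (rad) of the narrow flap on the case's -y rim: 0 = shut (level), 1.57 = upright, more = leaning outwards, at most 2.1. Flap 160 mm along case x, 70 mm from hinge to free edge, 3 mm thick. Stiff hinge (0.14 N m friction): it stays where it is left and must be pushed all the way down
- narrow_hinge (a point): middle of the narrow flap's hinge line (line along case x), 85 mm to the case's -y side, 91 mm up; axes as the case. Shut, the flap reaches 70 mm towards +y of the case and its top is 3 mm above this point
- wide_flap (a joint): hinge angle (rad) of the wide flap on the case's +y rim: 0 = shut (level), about 1.57 = upright, more = leaning outwards, at most 2.1. Flap 160 mm along case x, 140 mm from hinge to free edge, 4 mm thick; stiff hinge (about 0.28 N m friction), stays where it is left
- wide_hinge (a point): middle of the wide flap's hinge line (line along case x), 85 mm to the case's +y side, 95 mm up; axes as the case. Shut, the flap reaches 140 mm towards -y of the case, over the narrow flap, and its top is 4 mm above this point
- keeper (a point): centre of the keeper slot's mouth at the case's front, 94.5 mm to its -x, 85 mm above the slab; axes as the case. Slot behind the lip: 13 mm wide (x), 86 mm long (y) between end cheeks, 28 mm deep to the ledges that stop the key. Above the mouth lip and back flare at 45 degrees for 8 mm to a 29 mm opening
- latch (a joint): travel (m) of the brass latch bar in the bottom of the slot: 0 = up (its top 16 mm below the mouth), 0.012 = pressed level with the ledges, key fully home. Spring: 5 N at 0, about 11 N at 0.012; the key's weight alone does not press it down
- key_center (a point): centre (half-way up) of the steel retaining key, upright in the rest's groove. 90 mm tall, 10 thick (x), 0.4 kg: blade 76 mm long (y) to 58 mm up, above it a grip tongue 30 mm long (y). Two cross pins, 8 mm thick, 56 long (x), at y +-30, 51 up. Same both ways round. Home: this centre 17 mm above keeper, key y along case y, pins 5 mm above the shut wide flap
- rest: wooden rest fixed to the slab, 60 (x) x 110 (y) x 30 mm high, with a 13 mm wide groove along its y, 16 mm deep, in which the key stands; origin at the centre of its underside
- spring_pin: chrome spring pin lying on the slab, 12 mm diameter, 55 mm long; bystander; origin at its underside's centre
- collar: grey iron collar lying flat, 60 mm across, 34 mm hole, 22 mm high; bystander; origin at the centre of its underside
- pry_bar: yellow steel pry bar lying flat, 380 mm long along its x, about 25 mm high; bystander; origin mid-length on its underside
- brake_block: dark iron brake block, 100 x 45 x 30 mm with a lug on top up to 52 mm; bystander; origin at the centre of its underside
- wrench: steel wrench lying flat, 190 mm long along its x; bystander; origin at its underside
- tin: plain steel tin, 70 mm diameter, 95 mm high, standing; bystander; origin at the centre of its underside
There are look-alikes about, which are no part of the job. What is shaped like the part that bears key_center but purple is not meant.

How it is judged:
By the outcome, as a careful person would: the job done as asked, in the order asked, and still so for the second after the job is handed in, while the arm keeps its last pose, push and grip.
It also fails if it takes over 72 s, if anything falls off the work surface, if the arm or the gripper's body presses on something with over 40 N, if the wrist force passes 120 N, or if a joint passes its speed limit or range.

## Working session

There is one attempt and no reset: what is moved stays moved. The work goes in short steps, Python scripts to look and compute and a tool call to move; the robot and the scene stay as the last step left them, time stands still between calls to the robot, and variables do not carry over. Pictures are saved under pics/ and viewed, and the job is handed in when it is done.

Besides the shell and the picture viewer there is one more tool, called after "Request:" as name(argument=value, ...) on one line, values as JSON. apply_moves: Moves the arm, as the interface text tells. Its arguments: {"type":"object","properties":{"moves":{"type":"array"},"newtons":{"type":"number"}},"required":["moves"]}

```bash
ls; mkdir -p pics
python3 - <<'E'
from rig import manip, imaging
import cv2,numpy as np
print(manip.get_state()); print(manip.pinch_z)
for n in ["scene","side","wrist"]:
    d=imaging.get_image(n); cv2.imwrite(f"pics/{n}0.png",d["image"][:,:,::-1]); np.savez(f"{n}0.npz",**d)
    print(n,d["fx"],d["fy"],d["cx"],d["cy"],d["R"],d["t"])
E
```

```text
pics
{'clock': 0.0, 'qpos': array([ 1.14497717e+00,  2.76594657e-01,  1.50616721e+00, -2.53916375e-05,
        1.36070053e+00, -1.20987666e-01]), 'qd': array([ 0.00051722, -0.00015605, -0.00041848,  0.00095511,  0.00041991,
       -0.00031845]), 'effort': array([ 1.60752013e-03, -4.16783524e+01, -2.45797795e+01, -1.53996175e-04,
        1.10531659e-02,  1.77881965e-06]), 'position': array([0.17235547, 0.54798671, 0.23042633]), 'ee_rot': array([-2.40472212e-04,  1.51823620e-01,  9.88407160e-01, -9.03502274e-04]), 'contact_force': array([-0.08232849,  0.09160828, -0.71200989]), 'moment': array([0.01677301, 0.00821709, 0.0144646 ]), 'width': 0.08526016205306242}
0.0187
scene 433.74769065707375 433.74769065707375 320.1037143013809 209.34190121130592 [[ 0.55050223  0.83471605  0.01401446]
 [ 0.65705511 -0.42285541 -0.62407682]
 [-0.51500085  0.35276396 -0.7812373 ]] [-0.3073204  -0.33179097  1.58700394]
side 385.0126931994828 385.0126931994828 319.803742393921 201.73130324329915 [[-9.93852220e-01 -1.10713140e-01 -6.04247504e-04]
 [-5.35158460e-02  4.85165713e-01 -8.72783069e-01]
 [ 9.69217138e-02 -8.67385054e-01 -4.88107929e-01]] [0.54994902 0.11180183 0.95042732]
wrist 309.70691628693146 309.70691628693146 321.0698634292257 201.04139623615416 [[ 0.30151226  0.95346073 -0.00172801]
 [ 0.91083706 -0.28749663  0.29617821]
 [ 0.2818975  -0.0908753  -0.95513113]] [-0.57614577 -0.03699791  0.38025809]
```

View pics/scene0.png

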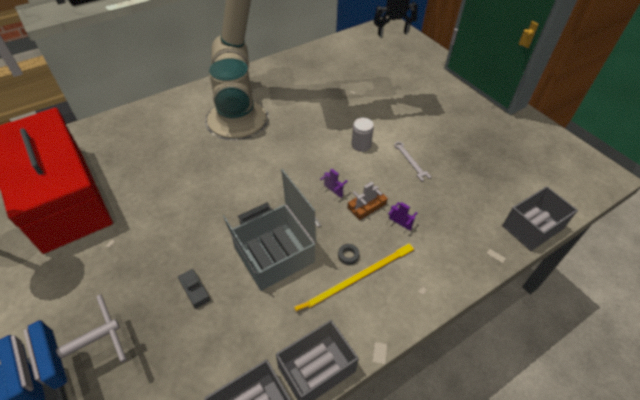

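View pics/side0.png

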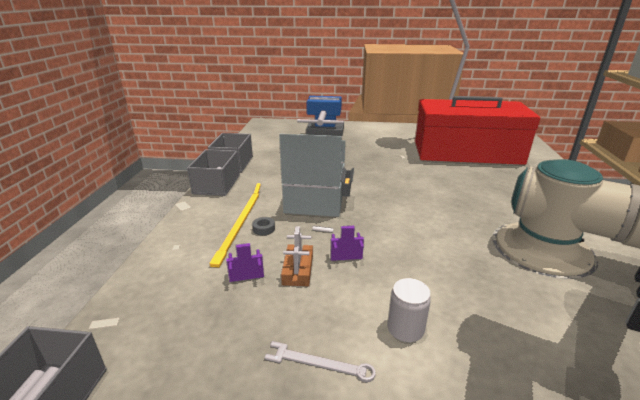

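View pics/wrist0.png

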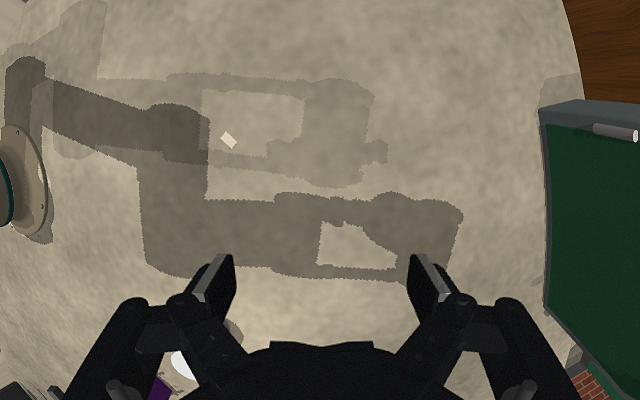

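The scene view shows the case at (272,243), its keeper at (255,212), its wide flap at (297,205) and the narrow flap edge at (237,245). Candidates for the key are the steel one in the wooden rest at (368,198), and purple look-alikes at (335,183) and (403,215). By the description, the steel one is correct. I'll check it in close crops.

Run:
```python
import cv2,numpy as np
a=cv2.imread("pics/scene0.png"); b=cv2.imread("pics/side0.png")
cv2.imwrite("pics/c1.png",cv2.resize(a[165:295,215:345],None,fx=5,fy=5,interpolation=cv2.INTER_CUBIC)[:600])
cv2.imwrite("pics/c2.png",cv2.resize(a[160:240,310:430],None,fx=6,fy=6,interpolation=cv2.INTER_CUBIC))
cv2.imwrite("pics/c3.png",cv2.resize(b[120:290,220:370],None,fx=3.5,fy=3.5,interpolation=cv2.INTER_CUBIC))
```

```text
(no output)
```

View pics/c1.png

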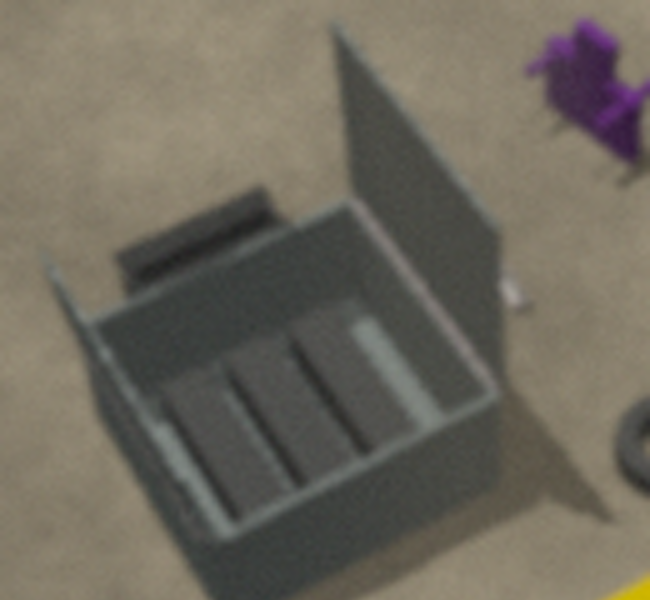

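View pics/c2.png

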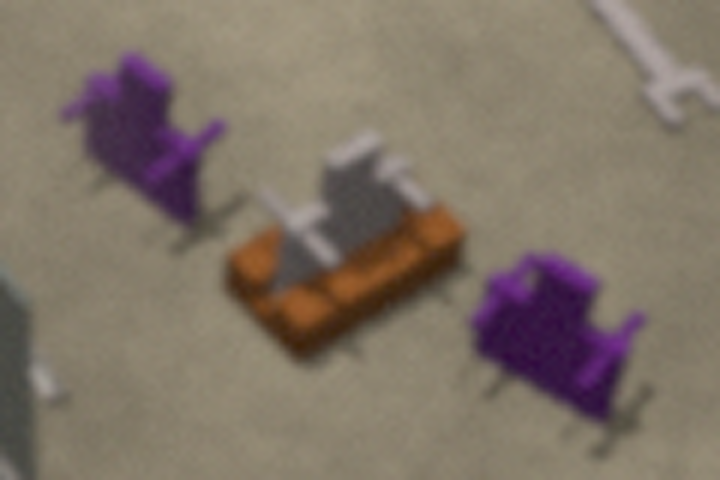

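View pics/c3.png

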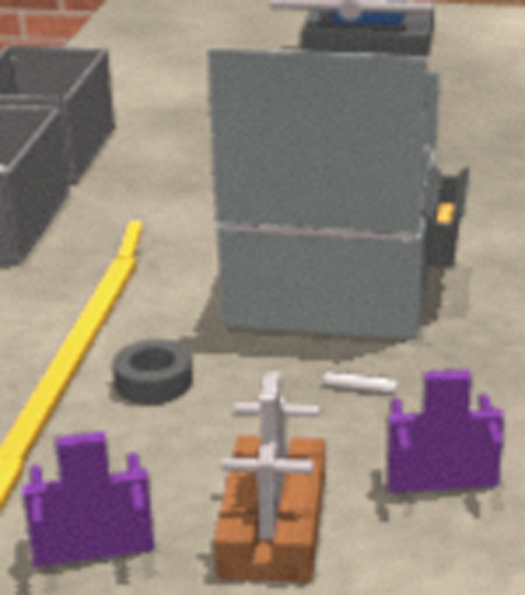

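The steel key stands in the orange-brown rest (crop c2 at (350,190)). The purple ones stand free and are decoys. Next I'll measure from the point clouds.

```bash
cat > h.py <<'E'
import numpy as np,cv2
def cloud(d):
    z=d["range_z"].astype(float); v,u=np.mgrid[:400,:640]
    P=np.stack([(u-d["cx"])/d["fx"]*z,(v-d["cy"])/d["fy"]*z,z],-1)
    W=(P-d["t"])@d["R"]; W[z==0]=np.nan
    return W
def proj(d,X):
    c=np.atleast_2d(X)@d["R"].T+d["t"]; return np.c_[d["fx"]*c[:,0]/c[:,2]+d["cx"],d["fy"]*c[:,1]/c[:,2]+d["cy"]]
E
python3 - <<'E'
from h import *
S=dict(np.load("scene0.npz"));D=dict(np.load("side0.npz"))
W=cloud(S);V=cloud(D)
def p(W,u,v): print((u,v),W[v,u].round(4))
print("scene")
for u,v in [(285,178),(314,212),(290,200),(300,200),(305,215),(296,235),(285,206),(235,205),(232,235),(240,215),(255,212),(267,285),(228,222),(262,268),(313,243),(240,270),(340,300)]: p(W,u,v)
print("side")
for u,v in [(283,137),(340,137),(310,160),(310,180),(290,150),(335,180),(310,195),(310,210),(347,180),(280,226),(298,232),(295,256)]: p(V,u,v)
for nm,C in (("sc",W),("sd",V)):
    m=(abs(C[...,2]-.09)<.006)&(C[...,0]>.2)&(C[...,0]<.7)&(C[...,1]<.3)&(C[...,1]>-.3)
    print(nm,m.sum())
    ok=np.isfinite(C[...,2])&(C[...,2]<.005)&(C[...,2]>-.02)&(C[...,0]>.2)&(C[...,0]<.8)
    print("ground",np.median(C[ok][:,2]))
E
```

```text
scene
(285, 178) [ 0.5307 -0.0931  0.2187]
(314, 212) [ 0.6682 -0.0937  0.2251]
(290, 200) [ 0.5472 -0.0915  0.1464]
(300, 200) [ 0.6026 -0.0929  0.2032]
(305, 215) [ 0.6225 -0.0913  0.1625]
(296, 235) [ 0.5732 -0.0931  0.0169]
(285, 206) [ 0.5193 -0.0935  0.0934]
(235, 205) [ 0.3696 -0.1874  0.0058]
(232, 235) [ 0.5311 -0.2624  0.0967]
(240, 215) [ 0.4813 -0.214   0.0952]
(255, 212) [ 0.4848 -0.1709  0.0827]
(267, 285) [ 0.6679 -0.2408  0.014 ]
(228, 222) [ 0.5348 -0.2653  0.16  ]
(262, 268) [ 0.624  -0.2302  0.0296]
(313, 243) [ 0.6653 -0.0945  0.0911]
(240, 270) [ 5.798e-01 -2.776e-01  2.000e-04]
(340, 300) [ 0.8042 -0.0998  0.0023]
side
(283, 137) [ 0.6585 -0.0938  0.2254]
(340, 137) [ 0.5124 -0.0923  0.2317]
(310, 160) [ 0.589  -0.0903  0.1666]
(310, 180) [ 0.5896 -0.0889  0.1092]
(290, 150) [ 0.6417 -0.0943  0.1905]
(335, 180) [ 0.5225 -0.0879  0.1133]
(310, 195) [ 0.5904 -0.0901  0.0629]
(310, 210) [ 0.5912 -0.0916  0.0143]
(347, 180) [ 0.4938 -0.1812  0.0696]
(280, 226) [ 0.663  -0.0207  0.0014]
(298, 232) [0.5833 0.1526 0.1029]
(295, 256) [0.5857 0.1846 0.063 ]
sc 883
ground 0.00044727436003561693
sd 794
ground -6.930597211893193e-05
```

Run:
```python
from h import *
S=dict(np.load("scene0.npz"));D=dict(np.load("side0.npz"))
W=cloud(S);V=cloud(D)
def fit(P,ax):
    # fit coordinate ax as linear of other two, robust
    o=[i for i in range(3) if i!=ax]
    k=np.ones(len(P),bool)
    for _ in range(6):
        A=np.c_[P[k][:,o],np.ones(k.sum())]; c,*_=np.linalg.lstsq(A,P[k][:,ax],rcond=None)
        r=P[:,ax]-np.c_[P[:,o],np.ones(len(P))]@c; k=abs(r)<max(2*np.std(r[k]),.002)
    return c.round(4),k.sum(),np.std(r[k]).round(4)
def sel(C,x,y,z):
    m=(C[...,0]>x[0])&(C[...,0]<x[1])&(C[...,1]>y[0])&(C[...,1]<y[1])&(C[...,2]>z[0])&(C[...,2]<z[1]); return C[m]
print("+y wall side",fit(sel(V,(.52,.65),(-.105,-.075),(.015,.085)),1))
print("wideflap side",fit(sel(V,(.52,.65),(-.12,-.06),(.105,.22)),1))
print("wideflap scene",fit(sel(W,(.53,.65),(-.12,-.06),(.105,.22)),1))
print("back wall scene",fit(sel(W,(.64,.69),(-.25,-.105),(.015,.08)),0))
print("ny wall scene",fit(sel(W,(.53,.65),(-.28,-.25),(.015,.08)),1))
nf=sel(W,(.48,.68),(-.34,-.24),(.1,.18)); print("narrow flap",len(nf),fit(nf,1),nf.min(0),nf.max(0))
nf=sel(V,(.48,.68),(-.34,-.24),(.1,.18)); print("narrow flap side",len(nf))
f=sel(V,(.52-.08,.65+.1),(-.12,-.06),(.0,.25));print(f[:,0].min(),f[:,0].max(),f[:,2].max())
f=sel(V,(.46,.505),(-.25,-.12),(.0,.25));print("keeper side",len(f),f.min(0),f.max(0))
f=sel(W,(.44,.505),(-.25,-.12),(.03,.25));print("keeper scene",len(f),f.min(0),f.max(0))
# wooden rest & key
img=D["image"].astype(int); o=(img[...,0]-img[...,2]>70)
f=V[o]; f=f[(f[:,0]>.45)&(f[:,0]<.7)&(f[:,1]>.08)&(f[:,1]<.3)&(f[:,2]>.005)]; print("rest side",len(f),f.min(0),f.max(0))
img=S["image"].astype(int); o=(img[...,0]-img[...,2]>70)
g=W[o]; g=g[(g[:,0]>.45)&(g[:,0]<.7)&(g[:,1]>.05)&(g[:,1]<.3)&(g[:,2]>.005)]; print("rest scene",len(g),g.min(0),g.max(0))
for nm,q in(("side",f),("scene",g)):
    t=q[q[:,2]>.025]; r=cv2.minAreaRect(t[:,:2].astype(np.float32)); print(nm,r,len(t))
for nm,C in (("sc",W),("sd",V)):
    k=sel(C,(.5,.68),(.08,.26),(.04,.13)); print(nm,len(k),k.min(0),k.max(0))
    t=k[k[:,2]>.085]; print("  tongue",len(t),t.mean(0),t.min(0),t.max(0)); 
    b=k; print("  blade y=f", fit(b,0), fit(b,1))
```

```text
+y wall side (array([-0.0155,  0.0013, -0.0832]), np.int64(896), np.float64(0.0012))
wideflap side (array([-0.0183, -0.0298, -0.0747]), np.int64(1808), np.float64(0.0013))
wideflap scene (array([-0.0171, -0.0297, -0.0771]), np.int64(577), np.float64(0.0006))
back wall scene (array([ 0.017 , -0.0035,  0.6718]), np.int64(604), np.float64(0.0009))
ny wall scene (array([-0.0164,  0.0039, -0.2504]), np.int64(133), np.float64(0.0003))
narrow flap 204 (array([-0.0156, -0.063 , -0.2486]), np.int64(199), np.float64(0.0007)) [ 0.50922135 -0.27011501  0.10033556] [ 0.66889283 -0.2622958   0.16555194]
narrow flap side 80
0.44220458220218595 0.7491206135553398 0.23629219640849777
keeper side 354 [ 4.60012865e-01 -2.46672798e-01  8.41758923e-07] [ 0.50497023 -0.12012556  0.09493528]
keeper scene 290 [ 0.47492335 -0.22073585  0.06028803] [ 0.50485509 -0.12619832  0.09650765]
rest side 526 [0.55544946 0.09585089 0.01135016] [0.61886072 0.20834565 0.03279968]
rest scene 216 [0.56213617 0.09590273 0.01120499] [0.62204127 0.20766945 0.035482  ]
side ((0.5872960686683655, 0.15091067552566528), (0.059240
[... 171 characters left out ...]
207
sc 434 [0.50037677 0.08253904 0.04014473] [0.67971057 0.20968364 0.10747953]
  tongue 67 [0.59025935 0.14328545 0.09897571] [0.50081346 0.09649805 0.0864063 ] [0.59728093 0.15993657 0.10747953]
  blade y=f (array([ 1.0446, -0.0642,  0.4484]), np.int64(410), np.float64(0.0277)) (array([ 0.4763,  0.0265, -0.1419]), np.int64(422), np.float64(0.0192))
sd 597 [0.50008915 0.08122153 0.04028487] [0.67991408 0.21042616 0.10580503]
  tongue 81 [0.58684671 0.1508359  0.09883529] [0.58225679 0.12864048 0.08524134] [0.59336836 0.16158725 0.10580503]
  blade y=f (array([1.1686, 0.0072, 0.4062]), np.int64(571), np.float64(0.0316)) (array([ 0.4488, -0.0693, -0.101 ]), np.int64(539), np.float64(0.0179))
```

```bash
cat > plan.py <<'E'
import sys,numpy as np
from scipy.spatial.transform import Rotation as R
from rig import manip
# usage: plan.py x y z heading(deg, dir of tool y) [x y z h ...]; prints rows in the tool frame
s=manip.get_state(); q=s["ee_rot"]; r=R.from_quat([q[1],q[2],q[3],q[0]]); p=s["position"].copy()
M=r.as_matrix(); print("t",round(s["clock"],2),"pos",p.round(4),"head",np.degrees(np.arctan2(M[1,1],M[0,1])).round(2),"z",M[:,2].round(3),"F",s["contact_force"].round(1),"w",s["width"].round(4),"q",s["qpos"].round(2))
a=list(map(float,sys.argv[1:]))
for i in range(0,len(a),4):
    t=np.array(a[i:i+3]); h=np.radians(a[i+3])
    T=R.from_matrix(np.c_[[-np.sin(-h)*-1*-1*-1,0,0],[0,0,0],[0,0,0]]) if 0 else R.from_matrix(np.array([[-np.sin(h),np.cos(h),0],[np.cos(h),np.sin(h),0],[0,0,-1]]))
    rv=(r.inv()*T).as_rotvec(); n=max(1,int(np.ceil(max(np.linalg.norm(t-p)/.040,np.linalg.norm(rv)/.12))))
    print("to",t,"rows",n)
    for k in range(n):
        d=r.inv().apply((t-p)/n); print(" ",np.r_[d.round(3),(rv/n).round(3)].tolist()); r=r*R.from_rotvec(rv/n)
    p=t; r=T
E
python3 plan.py 0.4 0.2 0.32 0 0.589 -0.335 0.32 0 .589 -.335 .15 0
```

```text
Traceback (most recent call last):
  File "plan.py", line 6, in <module>
    M=r.as_matrix(); print("t",round(s["clock"],2),"pos",p.round(4),"head",np.degrees(np.arctan2(M[1,1],M[0,1])).round(2),"z",M[:,2].round(3),"F",s["contact_force"].round(1),"w",s["width"].round(4),"q",s["qpos"].round(2))
                                                                                                                                                                                  ^^^^^^^^^^^^^^^^
AttributeError: 'float' object has no attribute 'round'
```

```bash
sed -i 's/s\["width"\].round(4)/round(float(s["width"]),4)/; s/T=R.from_matrix(np.c_.*if 0 else /T=/' plan.py
python3 plan.py 0.4 0.2 0.32 0 0.589 -0.335 0.32 0 .589 -.335 .15 0
```

```text
t 0.15 pos [0.1724 0.5481 0.2306] head 72.54 z [-0.001 -0.001 -1.   ] F [ 1.   0.1 -0.5] w 0.0851 q [ 1.15  0.28  1.51  0.    1.36 -0.12]
to [0.4  0.2  0.32] rows 11
  [-0.029, -0.024, -0.008, -0.0, 0.0, 0.115]
  [-0.032, -0.02, -0.008, -0.0, 0.0, 0.115]
  [-0.034, -0.017, -0.008, -0.0, 0.0, 0.115]
  [-0.036, -0.013, -0.008, -0.0, 0.0, 0.115]
  [-0.037, -0.009, -0.008, -0.0, 0.0, 0.115]
  [-0.038, -0.004, -0.008, -0.0, 0.0, 0.115]
  [-0.038, 0.0, -0.008, -0.0, 0.0, 0.115]
  [-0.038, 0.004, -0.008, -0.0, 0.0, 0.115]
  [-0.037, 0.009, -0.008, -0.0, 0.0, 0.115]
  [-0.036, 0.013, -0.008, -0.0, 0.0, 0.115]
  [-0.034, 0.017, -0.008, -0.0, 0.0, 0.115]
to [ 0.589 -0.335  0.32 ] rows 15
  [-0.036, 0.013, 0.0, 0.0, 0.0, 0.0]
  [-0.036, 0.013, 0.0, 0.0, 0.0, 0.0]
  [-0.036, 0.013, 0.0, 0.0, 0.0, 0.0]
  [-0.036, 0.013, 0.0, 0.0, 0.0, 0.0]
  [-0.036, 0.013, 0.0, 0.0, 0.0, 0.0]
  [-0.036, 0.013, 0.0, 0.0, 0.0, 0.0]
  [-0.036, 0.013, 0.0, 0.0, 0.0, 0.0]
  [-0.036, 0.013, 0.0, 0.0, 0.0, 0.0]
  [-0.036, 0.013, 0.0, 0.0, 0.0, 0.0]
  [-0.036, 0.013, 0.0, 0.0, 0.0, 0.0]
  [-0.036, 0.013, 0.0, 0.0, 0.0, 0.0]
  [-0.036, 0.013, 0.0, 0.0, 0.0, 0.0]
  [-0.036, 0.013, 0.0, 0.0, 0.0, 0.0]
  [-0.036, 0.013, 0.0, 0.0, 0.0, 0.0]
  [-0.036, 0.013, 0.0, 0.0, 0.0, 0.0]
to [ 0.589 -0.335  0.15 ] rows 5
  [0.0, 0.0, 0.034, 0.0, 0.0, 0.0]
  [0.0, 0.0, 0.034, 0.0, 0.0, 0.0]
  [0.0, 0.0, 0.034, 0.0, 0.0, 0.0]
  [0.0, 0.0, 0.034, 0.0, 0.0, 0.0]
  [0.0, 0.0, 0.034, 0.0, 0.0, 0.0]
```

Request:
apply_moves(moves=[0,-0.029,-0.024,-0.012,0,0,0.115,0,-0.032,-0.02,-0.012,0,0,0.115,0,-0.034,-0.017,-0.012,0,0,0.115,0,-0.036,-0.013,-0.012,0,0,0.115,0,-0.037,-0.009,-0.012,0,0,0.115,0,-0.038,-0.004,-0.012,0,0,0.115,0,-0.038,0,-0.012,0,0,0.115,0,-0.038,0.004,-0.01,0,0,0.115], newtons=60)

```text
clock: 0.82
position: [0.3351, 0.2857, 0.3217]
ee_rot: [-0.001, 0.586, 0.81, -0.006]
contact_force: [0.1, 0.2, -0.0]
width: 0.0002
```

```bash
python3 plan.py 0.589 -0.335 0.32 0
```

```text
t 0.82 pos [0.3351 0.2857 0.3217] head 18.21 z [-0.008 -0.008 -1.   ] F [ 0.1  0.2 -0. ] w 0.0002 q [ 0.55  0.03  1.58 -0.    1.54  0.23]
to [ 0.589 -0.335  0.32 ] rows 17
  [-0.039, 0.003, 0.0, -0.001, 0.0, 0.019]
  [-0.039, 0.004, 0.0, -0.001, 0.0, 0.019]
  [-0.039, 0.004, 0.0, -0.001, 0.0, 0.019]
  [-0.039, 0.005, 0.0, -0.001, 0.0, 0.019]
  [-0.039, 0.006, 0.0, -0.001, 0.0, 0.019]
  [-0.039, 0.006, 0.0, -0.001, 0.0, 0.019]
  [-0.039, 0.007, 0.0, -0.001, 0.0, 0.019]
  [-0.039, 0.008, 0.0, -0.001, 0.0, 0.019]
  [-0.038, 0.009, 0.0, -0.001, 0.0, 0.019]
  [-0.038, 0.009, 0.0, -0.001, 0.0, 0.019]
  [-0.038, 0.01, 0.0, -0.001, 0.0, 0.019]
  [-0.038, 0.011, 0.0, -0.001, 0.0, 0.019]
  [-0.038, 0.011, 0.0, -0.001, 0.0, 0.019]
  [-0.038, 0.012, 0.0, -0.001, 0.0, 0.019]
  [-0.037, 0.013, 0.0, -0.001, 0.0, 0.019]
  [-0.037, 0.014, 0.0, -0.001, 0.0, 0.019]
  [-0.037, 0.014, 0.0, -0.001, 0.0, 0.019]
```

Request:
apply_moves(moves=[0,-0.04,0.003,0,0,0,0.03,0,-0.04,0.005,0,0,0,0.03,0,-0.04,0.006,0,0,0,0.03,0,-0.04,0.007,0,0,0,0.03,0,-0.04,0.008,0,0,0,0.03,0,-0.039,0.01,0,0,0,0.03,0,-0.039,0.011,0,0,0,0.03,0,-0.039,0.012,0,0,0,0.03])

```text
clock: 1.48
position: [0.4625, -0.0224, 0.3257]
ee_rot: [0.001, 0.685, 0.729, -0.001]
contact_force: [1.2, 0.9, -0.3]
width: 0.0001
```

```bash
python3 plan.py 0.589 -0.335 0.32 0
```

```text
t 1.48 pos [ 0.4625 -0.0224  0.3257] head 3.6 z [ 0.    -0.004 -1.   ] F [ 1.2  0.9 -0.3] w 0.0001 q [-0.2   0.06  1.54 -0.    1.54 -0.26]
to [ 0.589 -0.335  0.32 ] rows 9
  [-0.036, 0.012, 0.001, -0.0, 0.0, 0.007]
  [-0.035, 0.012, 0.001, -0.0, 0.0, 0.007]
  [-0.035, 0.012, 0.001, -0.0, 0.0, 0.007]
  [-0.035, 0.013, 0.001, -0.0, 0.0, 0.007]
  [-0.035, 0.013, 0.001, -0.0, 0.0, 0.007]
  [-0.035, 0.013, 0.001, -0.0, 0.0, 0.007]
  [-0.035, 0.013, 0.001, -0.0, 0.0, 0.007]
  [-0.035, 0.014, 0.001, -0.0, 0.0, 0.007]
  [-0.035, 0.014, 0.001, -0.0, 0.0, 0.007]
```

Request:
apply_moves(moves=[0,-0.039,0.014,0,0,0,0.008,0,-0.039,0.014,0,0,0,0.008,0,-0.039,0.015,0,0,0,0.008,0,-0.039,0.015,0,0,0,0.008,0,-0.039,0.015,0,0,0,0.008,0,-0.039,0.015,0,0,0,0.008,0,-0.039,0.015,0,0,0,0.008,0,-0.039,0.015,0,0,0,0.008])

```text
clock: 2.15
position: [0.5854, -0.3322, 0.324]
ee_rot: [-0.001, 0.71, 0.704, -0.001]
contact_force: [-0.0, -0.5, 0.5]
width: -0.0004
```

```bash
python3 plan.py 0.589 -0.335 0.15 0
```

```text
t 2.15 pos [ 0.5854 -0.3322  0.324 ] head -0.54 z [-0.002  0.    -1.   ] F [-0.  -0.5  0.5] w -0.0004 q [-0.62  0.4   1.09 -0.    1.65 -0.61]
to [ 0.589 -0.335  0.15 ] rows 5
  [-0.001, 0.001, 0.035, -0.0, -0.0, -0.002]
  [-0.001, 0.001, 0.035, -0.0, -0.0, -0.002]
  [-0.001, 0.001, 0.035, -0.0, -0.0, -0.002]
  [-0.001, 0.001, 0.035, -0.0, -0.0, -0.002]
  [-0.001, 0.001, 0.035, -0.0, -0.0, -0.002]
```

Request:
apply_moves(moves=[0,0,0.001,0.038,0,0,0,0,0,0.001,0.038,0,0,0,0,0,0.001,0.038,0,0,0,0,0,0,0.038,0,0,0,0,0,0,0.026,0,0,0,0,0.01,0,0.008,0,0,0,0,0.018,0,0,0,0,0,0,0.012,0,0,0,0,0])

```text
clock: 2.82
position: [0.5932, -0.311, 0.1236]
ee_rot: [0.003, 0.716, 0.698, -0.003]
contact_force: [-0.5, 1.0, 0.7]
width: 0.0004
```

```bash
python3 plan.py
python3 - <<'E'
from rig import imaging
import cv2
a=imaging.get_image("scene")["image"][:,:,::-1]
cv2.imwrite("pics/n1.png",cv2.resize(a[110:290,160:380],None,fx=3,fy=3,interpolation=cv2.INTER_CUBIC))
E
```

```text
t 2.82 pos [ 0.5932 -0.311   0.1236] head -1.44 z [-0.    -0.008 -1.   ] F [-0.5  1.   0.7] w 0.0004 q [-0.58  0.48  1.45 -0.01  1.2  -0.56]
```

View pics/n1.png

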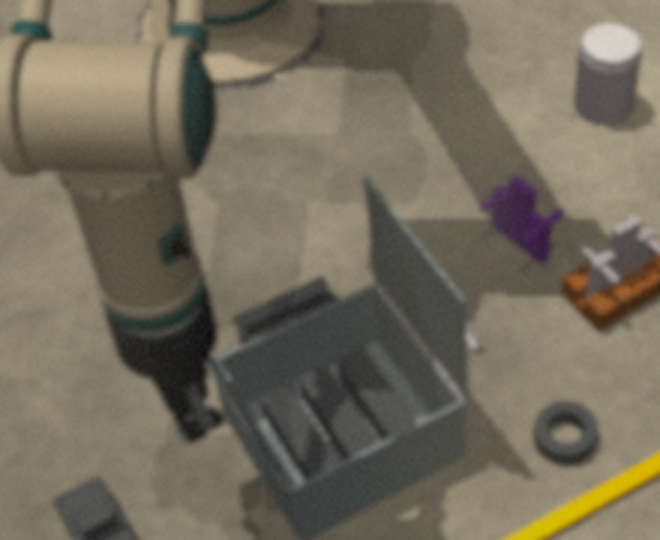

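The fingertips stand beside the upright narrow flap (crop (195,430)), outside it. I'll raise them slightly and sweep over.

Request:
apply_moves(moves=[0,0.01,0,-0.012,0,0,0,0,0.012,0,-0.009,0,0,0,0,0.014,0,-0.004,0,0,0,0,0.014,0,0,0,0,0,0,0.014,0,0.001,0,0,0,0,0.012,0,0.003,0,0,0,0,0.01,0,0.006,0,0,0,0,0.008,0,0.007,0,0,0])

```text
clock: 3.53
position: [0.5998, -0.211, 0.1409]
ee_rot: [0.012, 0.715, 0.699, -0.002]
contact_force: [-1.0, -0.8, 1.7]
width: -0.0001
```

```bash
python3 plan.py
python3 - <<'E'
from rig import imaging
import cv2
a=imaging.get_image("scene")["image"][:,:,::-1]
cv2.imwrite("pics/n2.png",cv2.resize(a[110:290,160:380],None,fx=3,fy=3,interpolation=cv2.INTER_CUBIC))
E
```

```text
t 3.53 pos [ 0.5998 -0.211   0.1409] head -1.29 z [ 0.014 -0.02  -1.   ] F [-1.  -0.8  1.7] w -0.0001 q [-0.44  0.41  1.52 -0.01  1.18 -0.41]
```

View pics/n2.png

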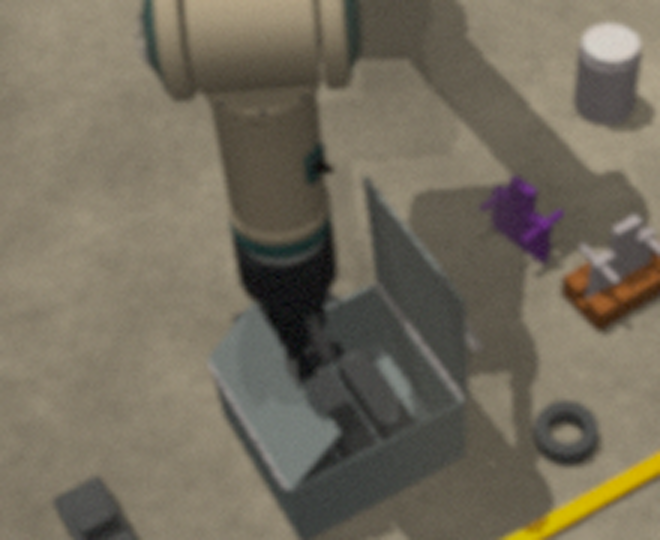

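The flap is folded about halfway (about 45°), with the fingers on its free edge. Now I'll press it straight down.

Request:
apply_moves(moves=[0,-0.004,-0.002,0.008,0,0,0,0,-0.002,-0.001,0.01,0,0,0,0,0,0,0.01,0,0,0,0,0,0,0.009,0,0,0,0,0,0,0.008,0,0,0,0,0,0,0.007,0,0,0,0,0,0,0.006,0,0,0,0,0,0,0.005,0,0,0])

```text
clock: 4.25
position: [0.5983, -0.209, 0.0938]
ee_rot: [0.011, 0.715, 0.699, 0.004]
contact_force: [-6.0, 4.0, 21.5]
width: -0.0002
```

```bash
python3 plan.py
```

```text
t 4.25 pos [ 0.5983 -0.209   0.0938] head -1.23 z [ 0.021 -0.011 -1.   ] F [-6.   4.  21.5] w -0.0002 q [-0.45  0.45  1.59 -0.    1.07 -0.42]
```

The contact stopped at z = 0.0938 with 21 N, and the shut flap's top should be 0.094, so the narrow flap is shut. I'll lift and go over to the outside of the wide flap.

Request:
apply_moves(moves=[0,-0.004,0,-0.03,0,0,0,0,0,0,-0.04,0,0,0,0,0,0,-0.04,0,0,0,0,0,0,-0.04,0,0,0,0,0.006,0,-0.038,0,0,0,0,0.03,0,-0.025,0,0,0,0,0.038,0,-0.008,0,0,0,0,0.04,0,0,0,0,0])

```text
clock: 4.92
position: [0.5948, -0.1055, 0.3151]
ee_rot: [0.008, 0.72, 0.694, -0.001]
contact_force: [1.1, 0.8, 0.2]
width: 0.0002
```

```bash
python3 plan.py .59 -.035 .28 -1 .59 -.035 .195 -1;  python3 - <<'E'
from rig import imaging
import cv2
a=imaging.get_image("scene")["image"][:,:,::-1]
cv2.imwrite("pics/n3.png",cv2.resize(a[110:290,160:380],None,fx=3,fy=3,interpolation=cv2.INTER_CUBIC))
E
```

```text
t 4.92 pos [ 0.5948 -0.1055  0.3151] head -2.17 z [ 0.009 -0.013 -1.   ] F [1.1 0.8 0.2] w 0.0002 q [-0.28  0.28  1.29 -0.01  1.55 -0.25]
to [ 0.59  -0.035  0.28 ] rows 2
  [0.035, -0.004, 0.017, 0.004, 0.007, -0.01]
  [0.035, -0.003, 0.017, 0.004, 0.007, -0.01]
to [ 0.59  -0.035  0.195] rows 3
  [0.0, 0.0, 0.028, 0.0, 0.0, 0.0]
  [0.0, 0.0, 0.028, 0.0, 0.0, 0.0]
  [0.0, 0.0, 0.028, 0.0, 0.0, 0.0]
```

View pics/n3.png

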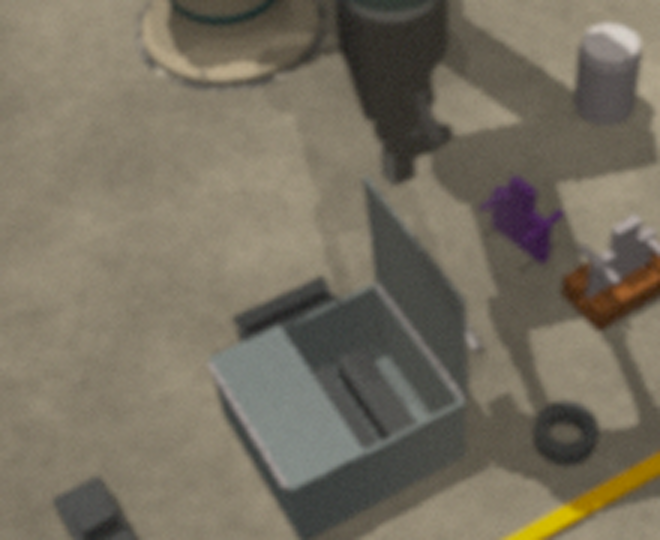

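The narrow flap is level and shut (crop (290,410)) and the wide flap is still upright at (420,250).

Request:
apply_moves(moves=[0,0.038,-0.003,0,0.004,0.007,-0.01,0,0.038,-0.003,0.004,0.004,0.007,-0.01,0,0.01,0,0.025,0,0,0,0,0,0,0.035,0,0,0,0,0,0,0.035,0,0,0,0,-0.002,0,0.02,0,0,0,0,-0.01,0,0,0,0,0,0,-0.014,0,0,0,0,0])

```text
clock: 5.63
position: [0.5899, -0.0332, 0.1832]
ee_rot: [-0.006, 0.708, 0.706, 0.002]
contact_force: [0.2, -0.2, -0.3]
width: -0.0
```

```bash
python3 plan.py
```

```text
t 5.63 pos [ 0.5899 -0.0332  0.1832] head -0.11 z [-0.006  0.011 -1.   ] F [ 0.2 -0.2 -0.3] w -0.0 q [-0.18  0.33  1.54  0.01  1.27 -0.18]
```

Request:
apply_moves(moves=[0,-0.014,0,-0.012,0,0,0,0,-0.018,0,-0.01,0,0,0,0,-0.018,0,-0.004,0,0,0,0,-0.018,0,0,0,0,0,0,-0.016,0,0.002,0,0,0,0,-0.015,0,0.006,0,0,0,0,-0.013,0,0.009,0,0,0,0,-0.012,0,0.01,0,0,0])

```text
clock: 6.3
position: [0.5925, -0.1741, 0.1887]
ee_rot: [-0.003, 0.71, 0.704, 0.005]
contact_force: [-0.5, 2.0, 0.7]
width: -0.0
```

```bash
python3 plan.py;  python3 - <<'E'
from rig import imaging
import cv2
a=imaging.get_image("scene")["image"][:,:,::-1]
cv2.imwrite("pics/n4.png",cv2.resize(a[110:290,160:380],None,fx=3,fy=3,interpolation=cv2.INTER_CUBIC))
E
```

```text
t 6.3 pos [ 0.5925 -0.1741  0.1887] head -0.5 z [ 0.003  0.01  -1.   ] F [-0.5  2.   0.7] w -0.0 q [-0.4   0.36  1.48  0.01  1.3  -0.4 ]
```

View pics/n4.png

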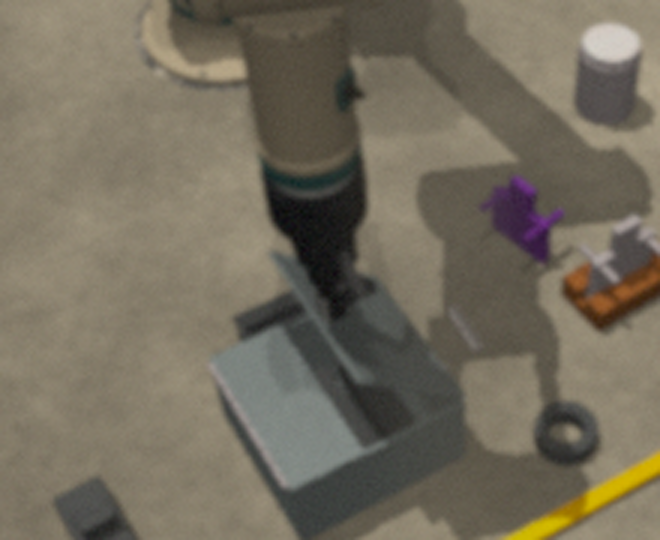

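The wide flap is at about 45° with the fingers behind it. I'll push it down.

Request:
apply_moves(moves=[0,0.002,0,0.011,0,0,0,0,0,0,0.013,0,0,0,0,-0.002,0,0.013,0,0,0,0,-0.002,0,0.012,0,0,0,0,-0.002,0,0.01,0,0,0,0,0,0,0.009,0,0,0,0,0,0,0.008,0,0,0,0,0,0,0.006,0,0,0])

```text
clock: 7.02
position: [0.5946, -0.1913, 0.1036]
ee_rot: [0.004, 0.712, 0.702, 0.002]
contact_force: [-0.1, -1.3, 1.4]
width: 0.0001
```

```bash
python3 plan.py
```

```text
t 7.02 pos [ 0.5946 -0.1913  0.1036] head -0.81 z [ 0.009 -0.003 -1.   ] F [-0.1 -1.3  1.4] w 0.0001 q [-0.42  0.44  1.59  0.    1.11 -0.41]
```

Request:
apply_moves(moves=[0,0,0,0.005,0,0,0,0,0,0,0.005,0,0,0,0,0,0,0.004,0,0,0,0,0,0,0.004,0,0,0,0,0,0,0.004,0,0,0,0,0,0,0.004,0,0,0,0,0,0,0.004,0,0,0,0,0,0,0.004,0,0,0])

```text
clock: 7.68
position: [0.5947, -0.1915, 0.0989]
ee_rot: [0.011, 0.711, 0.703, 0.003]
contact_force: [-6.2, 1.6, 20.8]
width: 0.0
```

```bash
python3 plan.py
```

```text
t 7.68 pos [ 0.5947 -0.1915  0.0989] head -0.6 z [ 0.02  -0.012 -1.   ] F [-6.2  1.6 20.8] w 0.0 q [-0.42  0.43  1.61 -0.    1.08 -0.41]
```

The wide flap is shut (0.0989 measured, 0.099 expected, 21 N). I'll lift and head above the key, opening the jaws.

Request:
apply_moves(moves=[0,0,0,-0.03,0,0,0,0.085,0,0,-0.04,0,0,0,0.085,0.02,0,-0.038,0,0,0,0.085,0.04,0,-0.01,0,0,0,0.085,0.04,0,0,0,0,-0.01,0.085,0.04,0,0,0,0,-0.01,0.085,0.04,0,0,0,0,-0.01,0.085,0.04,0,0,0,0,-0.01])

```text
clock: 8.35
position: [0.5949, 0.0313, 0.2212]
ee_rot: [0.014, 0.7, 0.714, 0.005]
contact_force: [1.3, -0.1, 0.7]
width: 0.0833
```

```bash
python3 plan.py .588 .10 .22 2.8
```

```text
t 8.35 pos [0.5949 0.0313 0.2212] head 1.1 z [ 0.028 -0.013 -1.   ] F [ 1.3 -0.1  0.7] w 0.0833 q [-0.06  0.3   1.5  -0.01  1.32 -0.07]
to [0.588 0.1   0.22 ] rows 2
  [0.034, -0.003, 0.0, 0.014, 0.007, -0.015]
  [0.034, -0.002, 0.0, 0.014, 0.007, -0.015]
```

Request:
apply_moves(moves=[0.085,0.03,-0.003,0,0.01,0.007,-0.01,0.085,0.02,-0.002,0,0.01,0.007,-0.01,0.085,0.01,0,0,0,0,0,0.085,0,0,0,0,0,0,0.085,0,0,0,0,0,0,0.085,0,0,0,0,0,0,0.085,0,0,0,0,0,0,0.085,0,0,0,0,0,0])

```text
clock: 9.02
position: [0.5862, 0.1013, 0.2195]
ee_rot: [0.001, 0.69, 0.724, 0.004]
contact_force: [0.3, 0.3, 0.4]
width: 0.0849
```

```bash
python3 plan.py;  python3 - <<'E'
from rig import imaging
import cv2,numpy as np
for n in ["scene","side","wrist"]:
    d=imaging.get_image(n); np.savez(f"{n}1.npz",**d); cv2.imwrite(f"pics/{n}1.png",d["image"][:,:,::-1])
E
```

```text
t 9.02 pos [0.5862 0.1013 0.2195] head 2.77 z [ 0.007  0.005 -1.   ] F [0.3 0.3 0.4] w 0.0849 q [0.05 0.31 1.49 0.   1.34 0.  ]
```

View pics/wrist1.png

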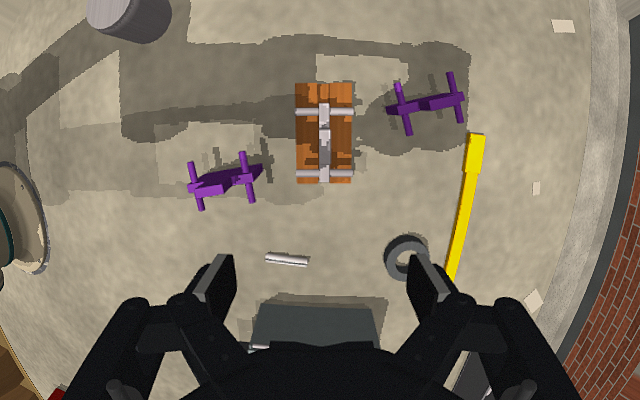

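View pics/side1.png

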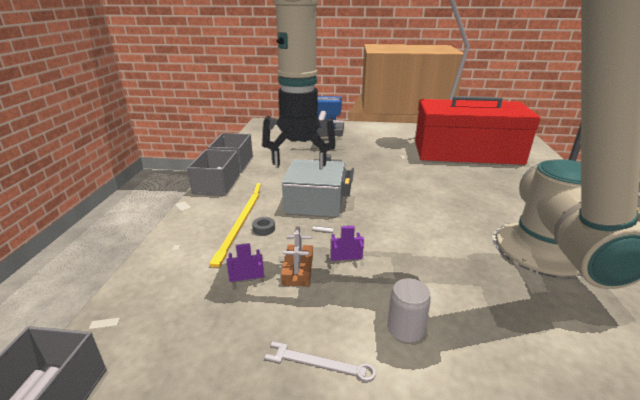

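The case is closed. The wrist view shows the key in the rest, with its long axis vertical at about (324,142) and its pins at (325,112) and (323,175). I'll measure it closer.

```bash
cat >> h.py <<'E'
def wray(d,u,v):
    x=np.array([u-d["cx"],v-d["cy"]]); r=np.linalg.norm(x); th=r/d["fx"]
    c=np.r_[x/max(r,1e-9)*np.sin(th),np.cos(th)]; R=d["R"]; return -R.T@d["t"], R.T@c
def wpt(d,u,v,z):
    o,w=wray(d,u,v); return o+w*(z-o[2])/w[2]
def wcloud(d):
    v,u=np.mgrid[:400,:640]; x=np.stack([u-d["cx"],v-d["cy"]],-1); r=np.linalg.norm(x,axis=-1)+1e-9; th=r/d["fx"]
    z=d["range_z"].astype(float); P=np.concatenate([x/r[...,None]*(np.tan(th)*z)[...,None],z[...,None]],-1)
    W=(P-d["t"])@d["R"]; W[z==0]=np.nan; return W
E
python3 - <<'E'
from h import *
d=dict(np.load("wrist1.npz")); a=d["image"][:,:,::-1]
cv2.imwrite("pics/w1c.png",cv2.resize(a[70:195,270:380],None,fx=4.8,fy=4.8,interpolation=cv2.INTER_CUBIC))
W=wcloud(d)
for (u,v) in [(324,112),(325,90),(324,140),(324,160),(324,165),(305,150),(345,150),(320,330)]: print((u,v),W[v,u].round(4))
k=W[80:190,295:355].reshape(-1,3); 
t=k[(k[:,2]>.085)]; print(len(t)); q=t[t[:,2]>.100]; print("top",len(q),q.mean(0).round(4),q.min(0),q.max(0), cv2.minAreaRect(q[:,:2].astype(np.float32)))
o=k[(abs(k[:,2]-.03)<.003)]; print("rest",cv2.minAreaRect(o[:,:2].astype(np.float32)))
E
```

```text
(324, 112) [0.5863 0.1761 0.073 ]
(325, 90) [0.5872 0.2004 0.0146]
(324, 140) [0.587  0.1529 0.1037]
(324, 160) [0.5878 0.136  0.1039]
(324, 165) [0.5888 0.1259 0.0724]
(305, 150) [0.5685 0.1339 0.0304]
(345, 150) [0.6118 0.1357 0.0284]
(320, 330) [ 0.5948 -0.0901  0.0516]
439
top 417 [0.5877 0.147  0.104 ] [0.58242694 0.13210298 0.10173983] [0.59307985 0.16152457 0.10672747] ((0.5877699255943298, 0.14682617783546448), (0.009374923072755337, 0.02923295833170414), 2.611107587814331)
rest ((0.5871487259864807, 0.1527625024318695), (0.060480520129203796, 0.10970573127269745), 3.4886653423309326)
```

View pics/w1c.png

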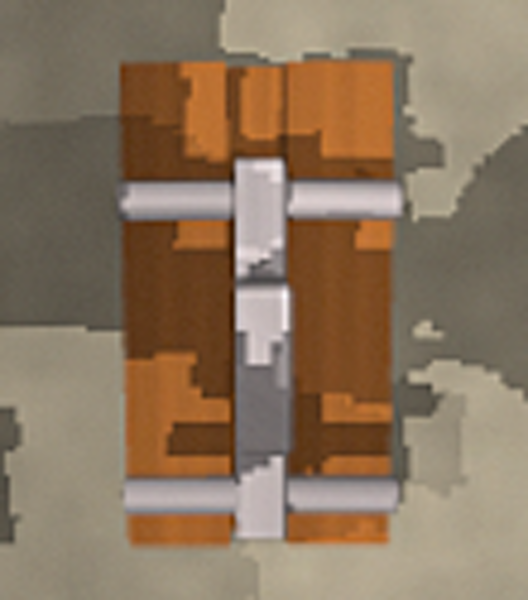

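```bash
python3 plan.py .5877 .147 .16 3 .5877 .147 .078 3
```

```text
t 9.17 pos [0.5862 0.1016 0.2195] head 2.78 z [ 0.007  0.005 -1.   ] F [-0.6  0.3 -0.2] w 0.085 q [0.05 0.31 1.49 0.   1.34 0.  ]
to [0.5877 0.147  0.16  ] rows 2
  [0.022, 0.002, 0.03, 0.003, -0.002, -0.002]
  [0.023, 0.002, 0.03, 0.003, -0.002, -0.002]
to [0.5877 0.147  0.078 ] rows 3
  [0.0, 0.0, 0.027, 0.0, 0.0, 0.0]
  [0.0, 0.0, 0.027, 0.0, 0.0, 0.0]
  [0.0, 0.0, 0.027, 0.0, 0.0, 0.0]
```

Request:
apply_moves(moves=[0.085,0.022,0.001,0.01,0.003,-0.002,-0.001,0.085,0.02,0.001,0.025,0.003,-0.002,-0.001,0.085,0.002,0,0.03,0,0,0,0.085,0,0,0.03,0,0,0,0.085,0,0,0.02,0,0,0,0.085,0,0,0.01,0,0,0,0.085,0,0,0,0,0,0,0.085,0,0,0,0,0,0])

```text
clock: 9.83
position: [0.5913, 0.1435, 0.0935]
ee_rot: [0.003, 0.692, 0.722, 0.004]
contact_force: [-0.1, -0.4, 1.0]
width: 0.0849
```

```bash
python3 plan.py .5877 .147 .078 3
```

```text
t 9.83 pos [0.5913 0.1435 0.0935] head 2.48 z [ 0.01   0.001 -1.   ] F [-0.1 -0.4  1. ] w 0.0849 q [ 0.12  0.42  1.64 -0.    1.07  0.08]
to [0.5877 0.147  0.078 ] rows 1
  [0.004, -0.004, 0.015, 0.01, -0.0, -0.009]
```

Request:
apply_moves(moves=[0.085,0.003,-0.002,0.008,0.002,-0.004,-0.005,0.085,0.001,-0.002,0.006,0.002,-0.004,-0.004,0.085,0,0,0.002,0,0,0,0.085,0,0,0,0,0,0,0.085,0,0,0,0,0,0,0.085,0,0,0,0,0,0,0.085,0,0,0,0,0,0,0.085,0,0,0,0,0,0])

```text
clock: 10.5
position: [0.5913, 0.1476, 0.0822]
ee_rot: [0.009, 0.688, 0.725, 0.004]
contact_force: [-0.1, -0.8, 0.3]
width: 0.0847
```

```bash
python3 plan.py .5877 .147 .077 3
```

```text
t 10.5 pos [0.5913 0.1476 0.0822] head 2.99 z [ 0.018 -0.007 -1.   ] F [-0.1 -0.8  0.3] w 0.0847 q [ 0.14  0.43  1.66 -0.01  1.03  0.09]
to [0.5877 0.147  0.077 ] rows 1
  [-0.0, -0.004, 0.005, 0.017, 0.008, -0.0]
```

Request:
apply_moves(moves=[0.085,0,-0.004,0.005,0.012,0.006,0,0.085,0,-0.001,0.002,0.005,0.002,0,0.085,0,0,0,0,0,0,0.085,0,0,0,0,0,0,0.085,0,0,0,0,0,0,0.085,0,0,0,0,0,0,0.085,0,0,0,0,0,0,0.085,0,0,0,0,0,0])

```text
clock: 11.17
position: [0.5861, 0.1471, 0.0745]
ee_rot: [-0.001, 0.689, 0.725, -0.0]
contact_force: [0.0, 0.6, -0.3]
width: 0.0852
```

```bash
python3 plan.py .5877 .147 .077 3
```

```text
t 11.17 pos [0.5861 0.1471 0.0745] head 2.96 z [-0.001  0.001 -1.   ] F [ 0.   0.6 -0.3] w 0.0852 q [0.13 0.44 1.66 0.   1.04 0.08]
to [0.5877 0.147  0.077 ] rows 1
  [-0.0, 0.002, -0.002, -0.001, -0.001, -0.001]
```

Well aligned. I'll close the jaws on the tongue.

Request:
apply_moves(moves=[0.05,0,0.002,-0.003,0,0,0,0.03,0,0,0,0,0,0,0.02,0,0,0,0,0,0,0.01,0,0,0,0,0,0,0,0,0,0,0,0,0,0,0,0,0,0,0,0,0,0,0,0,0,0,0,0,0,0,0,0,0], newtons=100)

```text
schema error: expected a multiple of 7 numbers
```

```bash
python3 plan.py .5877 .147 .077 3;  python3 - <<'E'
from rig import imaging
import cv2,numpy as np
d=imaging.get_image("side"); cv2.imwrite("pics/g1.png",cv2.resize(d["image"][130:310,210:390,::-1],None,fx=3.3,fy=3.3,interpolation=cv2.INTER_CUBIC))
E
```

```text
t 11.17 pos [0.5861 0.1471 0.0745] head 2.96 z [-0.001  0.001 -1.   ] F [ 0.   0.6 -0.3] w 0.0852 q [0.13 0.44 1.66 0.   1.04 0.08]
to [0.5877 0.147  0.077 ] rows 1
  [-0.0, 0.002, -0.002, -0.001, -0.001, -0.001]
```

View pics/g1.png

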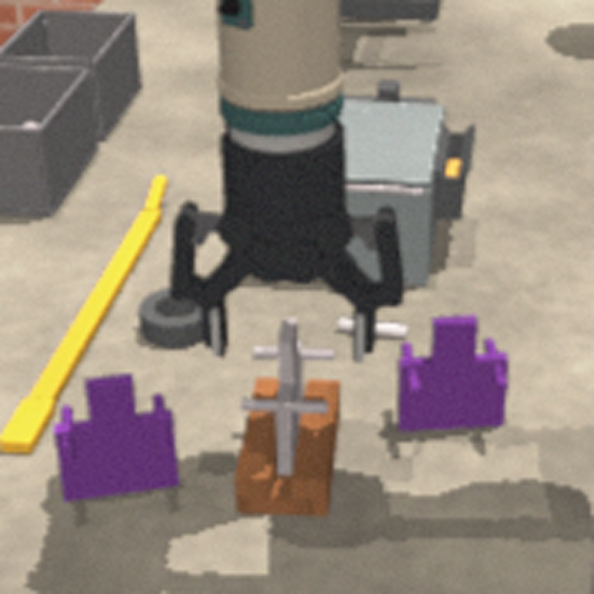

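The view shows the open jaws straddling the steel key at crop (290,370). That move was refused because a number was missing, so I'll resend it.

Request:
apply_moves(moves=[0.05,0,0.002,-0.003,0,0,0,0.03,0,0,0,0,0,0,0.02,0,0,0,0,0,0,0.01,0,0,0,0,0,0,0,0,0,0,0,0,0,0,0,0,0,0,0,0,0,0,0,0,0,0,0,0,0,0,0,0,0,0], newtons=100)

```text
clock: 11.88
position: [0.5884, 0.1473, 0.0785]
ee_rot: [-0.001, 0.689, 0.725, 0.0]
contact_force: [0.4, 0.1, -0.3]
width: 0.0079
```

```bash
python3 plan.py .5877 .147 .077 3;  python3 - <<'E'
from rig import imaging
import cv2,numpy as np
d=imaging.get_image("side"); cv2.imwrite("pics/g2.png",cv2.resize(d["image"][130:310,210:390,::-1],None,fx=3.3,fy=3.3,interpolation=cv2.INTER_CUBIC))
E
```

```text
t 11.88 pos [0.5884 0.1473 0.0785] head 2.97 z [-0.001  0.001 -1.   ] F [ 0.4  0.1 -0.3] w 0.0079 q [0.13 0.44 1.66 0.   1.05 0.08]
to [0.5877 0.147  0.077 ] rows 1
  [-0.0, -0.001, 0.002, -0.001, -0.001, -0.001]
```

View pics/g2.png

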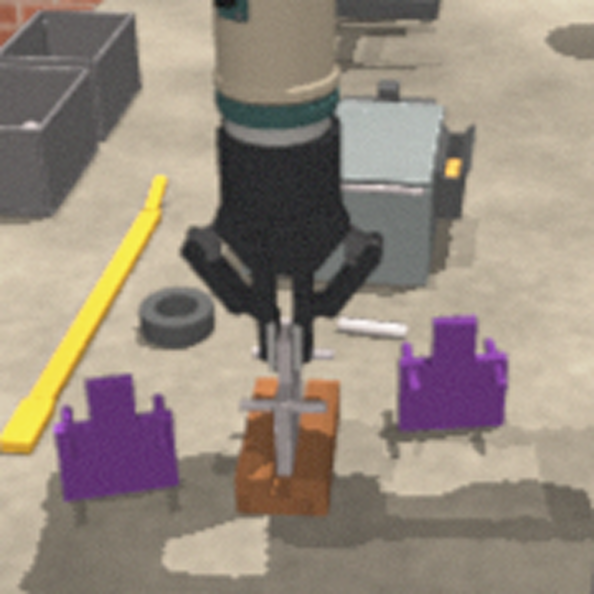

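Gripped on the tongue. I'll lift.

Request:
apply_moves(moves=[0,0,0,-0.01,0,0,0,0,0,0,-0.02,0,0,0,0,0,0,-0.03,0,0,0,0,0,0,-0.035,0,0,0,0,0,0,-0.035,0,0,0,0,-0.01,-0.003,-0.02,0,0,0.01,0,-0.02,-0.006,-0.01,0,0,0.01,0,-0.03,-0.01,0,0,0,0.01])

```text
clock: 12.6
position: [0.5705, 0.0901, 0.2423]
ee_rot: [-0.005, 0.697, 0.717, -0.002]
contact_force: [1.5, -0.5, -3.2]
width: 0.0083
```

```bash
python3 plan.py .4935 -.26 .24 -1
```

```text
t 12.6 pos [0.5705 0.0901 0.2423] head 1.56 z [-0.01   0.004 -1.   ] F [ 1.5 -0.5 -3.2] w 0.0083 q [0.03 0.28 1.47 0.   1.4  0.01]
to [ 0.4935 -0.26    0.24  ] rows 9
  [-0.039, -0.01, 0.0, -0.001, -0.0, 0.005]
  [-0.039, -0.009, 0.0, -0.001, -0.0, 0.005]
  [-0.039, -0.009, 0.0, -0.001, -0.0, 0.005]
  [-0.039, -0.009, 0.0, -0.001, -0.0, 0.005]
  [-0.039, -0.009, 0.0, -0.001, -0.0, 0.005]
  [-0.039, -0.009, 0.0, -0.001, -0.0, 0.005]
  [-0.039, -0.008, 0.0, -0.001, -0.0, 0.005]
  [-0.039, -0.008, 0.0, -0.001, -0.0, 0.005]
  [-0.039, -0.008, 0.0, -0.001, -0.0, 0.005]
```

Request:
apply_moves(moves=[0,-0.039,-0.01,0,0,0,0.006,0,-0.039,-0.01,0,0,0,0.006,0,-0.039,-0.01,0,0,0,0.006,0,-0.039,-0.01,0,0,0,0.006,0,-0.039,-0.01,0,0,0,0.006,0,-0.039,-0.009,0,0,0,0.006,0,-0.039,-0.009,0,0,0,0.006,0,-0.039,-0.009,0,0,0,0.006])

```text
clock: 13.27
position: [0.4895, -0.2303, 0.2443]
ee_rot: [-0.005, 0.712, 0.702, -0.001]
contact_force: [1.1, -1.0, -2.9]
width: 0.0082
```

Request:
apply_moves(moves=[0,-0.015,0,0,0,0,0,0,0,0,0,0,0,0,0,0,0,0,0,0,0,0,0,0,0,0,0,0,0,0,0,0,0,0,0,0,0,0,0,0,0,0,0,0,0,0,0,0,0,0,0,0,0,0,0,0])

```text
clock: 13.93
position: [0.4853, -0.2493, 0.2433]
ee_rot: [-0.007, 0.714, 0.7, -0.003]
contact_force: [-0.5, 0.7, -3.2]
width: 0.0078
```

```bash
python3 plan.py;  python3 - <<'E'
from rig import imaging
import cv2,numpy as np
for n in ["scene","side","wrist"]:
    d=imaging.get_image(n); np.savez(f"{n}2.npz",**d); cv2.imwrite(f"pics/{n}2.png",d["image"][:,:,::-1])
E
```

```text
t 13.93 pos [ 0.4853 -0.2493  0.2433] head -1.15 z [-0.014  0.006 -1.   ] F [-0.5  0.7 -3.2] w 0.0078 q [-0.6   0.23  1.53 -0.    1.39 -0.58]
```

View pics/wrist2.png

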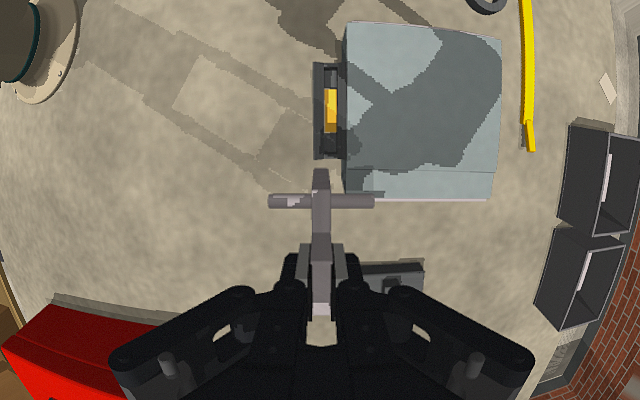

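The wrist view shows the held key at (322,230), with its far pin at (320,201). The keeper slot with the brass bar is at (331,110), and the shut wide flap is at (420,110).

Run:
```python
from h import *
d=dict(np.load("wrist2.npz")); a=d["image"][:,:,::-1]
cv2.imwrite("pics/w2c.png",cv2.resize(a[50:240,260:390],None,fx=3.1,fy=3.1,interpolation=cv2.INTER_CUBIC))
W=wcloud(d)
for v in (70,85,100,115,130,145,155):
    print(v,[tuple(W[v,u][[0,2]].round(4)) for u in range(312,348,2)])
for u in (318,330): print(u,[(v,*W[v,u][[1,2]].round(4)) for v in list(range(58,70,2))+list(range(80,92,3))+list(range(125,138,3))+list(range(150,166,2))])
print("key",[(v,*W[v,320].round(4)) for v in range(170,320,10)])
print("key row",[(u,*W[240,u].round(4)) for u in range(306,338,3)])
```

```text
70 [(np.float64(0.4771), np.float64(0.0929)), (np.float64(0.4789), np.float64(0.0932)), (np.float64(0.4808), np.float64(0.0927)), (np.float64(0.4826), np.float64(0.0912)), (np.float64(0.4844), np.float64(0.0897)), (np.float64(0.4863), np.float64(0.0877)), (np.float64(0.4881), np.float64(0.0602)), (np.float64(0.4902), np.float64(0.0611)), (np.float64(0.4922), np.float64(0.0603)), (np.float64(0.4943), np.float64(0.0616)), (np.float64(0.4964), np.float64(0.0595)), (np.float64(0.4984), np.float64(0.0599)), (np.float64(0.5001), np.float64(0.0702)), (np.float64(0.5015), np.float64(0.0853)), (np.float64(0.5032), np.float64(0.0894)), (np.float64(0.505), np.float64(0.0911)), (np.float64(0.5067), np.float64(0.0933)), (np.float64(0.5085), np.float64(0.0954))]
85 [(np.float64(0.4767), np.float64(0.0929)), (np.float64(0.4786), np.float64(0.0934)), (np.float64(0.4805), np.float64(0.0935)), (np.float64(0.4823), np.float64(0.0919)), (np.float64(0.4841), np.float64(0.0895)), (np.float64(0.486), np.float64(0.0874)), (np.float64(0.4878), np.float64(0.0574)), (np.float64(0.4898), np.float64(0.057)), (np
[... 7461 characters left out ...]
, np.float64(0.0003)), (309, np.float64(0.463), np.float64(-0.3453), np.float64(-0.0005)), (312, np.float64(0.4811), np.float64(-0.2348), np.float64(0.2468)), (315, np.float64(0.4826), np.float64(-0.2341), np.float64(0.2483)), (318, np.float64(0.4841), np.float64(-0.2343), np.float64(0.248)), (321, np.float64(0.4856), np.float64(-0.2339), np.float64(0.2488)), (324, np.float64(0.487), np.float64(-0.2344), np.float64(0.2478)), (327, np.float64(0.4885), np.float64(-0.2346), np.float64(0.2474)), (330, np.float64(0.4899), np.float64(-0.2345), np.float64(0.2477)), (333, np.float64(0.4958), np.float64(-0.3454), np.float64(0.0005)), (336, np.float64(0.4999), np.float64(-0.3455), np.float64(0.0004))]
```

View pics/w2c.png

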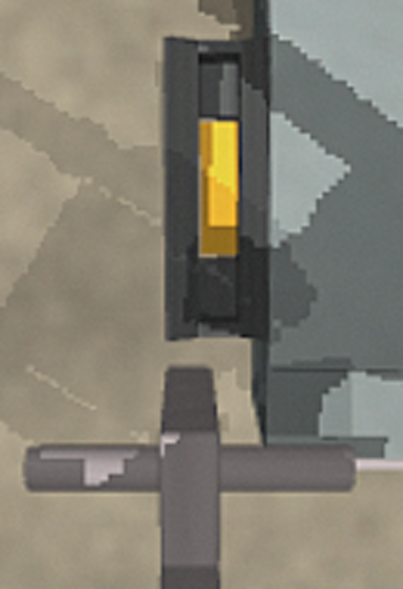

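Keeper slot centre measured at (0.4938, -0.1733). The slot's 86 mm length and the 0.057 ledge height agree with what was given. The key is centred on the TCP. I'll move over the slot.

```bash
python3 plan.py .4938 -.1733 .19 -1
```

```text
t 14.08 pos [ 0.4853 -0.2498  0.2433] head -1.18 z [-0.014  0.006 -1.   ] F [ 0.3  0.4 -3.5] w 0.0083 q [-0.6   0.23  1.53 -0.    1.39 -0.58]
to [ 0.4938 -0.1733  0.19  ] rows 3
  [0.025, 0.003, 0.018, -0.005, -0.002, -0.001]
  [0.025, 0.003, 0.018, -0.005, -0.002, -0.001]
  [0.026, 0.002, 0.018, -0.005, -0.002, -0.001]
```

Request:
apply_moves(moves=[0,0.02,0.002,0.004,-0.004,-0.002,0,0,0.025,0.003,0.014,-0.004,-0.002,0,0,0.02,0.002,0.016,-0.004,-0.002,0,0,0.006,0.001,0.01,0,0,0,0,0,0,0,0,0,0,0,0,0,0,0,0,0,0,0,0,0,0,0,0,0,0,0,0,0,0,0])

```text
clock: 14.75
position: [0.4966, -0.1783, 0.2001]
ee_rot: [0.003, 0.714, 0.7, -0.001]
contact_force: [0.7, -0.5, -2.4]
width: 0.0082
```

```bash
python3 plan.py .4938 -.1733 .18 -1
```

```text
t 14.75 pos [ 0.4966 -0.1783  0.2001] head -1.18 z [ 0.003 -0.005 -1.   ] F [ 0.7 -0.5 -2.4] w 0.0082 q [-0.47  0.22  1.66 -0.    1.25 -0.45]
to [ 0.4938 -0.1733  0.18  ] rows 1
  [0.005, -0.003, 0.02, 0.003, 0.005, -0.003]
```

Request:
apply_moves(moves=[0,0.004,-0.002,0.01,0.001,0.003,0,0,0.001,0,0.008,0,0,0,0,0,0,0,0,0,0,0,0,0,0,0,0,0,0,0,0,0,0,0,0,0,0,0,0,0,0,0,0,0,0,0,0,0,0,0,0,0,0,0,0,0])

```text
clock: 15.42
position: [0.4957, -0.1763, 0.182]
ee_rot: [0.003, 0.716, 0.699, 0.0]
contact_force: [0.4, -0.5, -3.8]
width: 0.0081
```

```bash
python3 plan.py .4938 -.1733 .18 -1;  python3 - <<'E'
from rig import imaging
import cv2,numpy as np
d=imaging.get_image("side"); a=d["image"][90:250,260:420,::-1]; d=imaging.get_image("scene"); b=d["image"][130:290,170:330,::-1]
cv2.imwrite("pics/k1.png",cv2.resize(np.hstack([a,b]),None,fx=2.5,fy=2.5,interpolation=cv2.INTER_CUBIC))
E
```

```text
t 15.42 pos [ 0.4957 -0.1763  0.182 ] head -1.38 z [ 0.005 -0.005 -1.   ] F [ 0.4 -0.5 -3.8] w 0.0081 q [-0.47  0.23  1.69 -0.    1.21 -0.45]
to [ 0.4938 -0.1733  0.18  ] rows 1
  [0.003, -0.002, 0.002, 0.005, 0.005, -0.007]
```

View pics/k1.png

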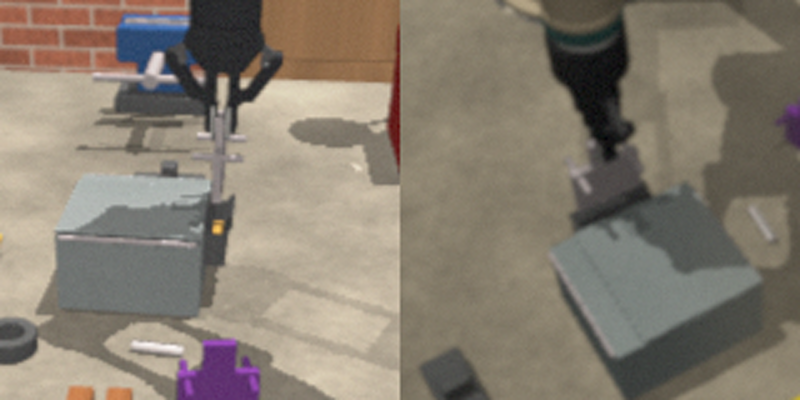

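Side view (left half): the key hangs above the slot at (218,150). I'll fix the alignment and descend into the flare.

Request:
apply_moves(moves=[0,0.003,-0.002,0,0.004,0.004,-0.004,0,0.002,-0.001,0.004,0.002,0.002,-0.003,0,0,0,0.006,0,0,0,0,0,0,0.006,0,0,0,0,0,0,0.006,0,0,0,0,0,0,0.004,0,0,0,0,0,0,0,0,0,0,0,0,0,0,0,0,0])

```text
clock: 16.18
position: [0.4921, -0.1701, 0.1527]
ee_rot: [-0.002, 0.713, 0.701, 0.0]
contact_force: [0.7, 0.0, -2.6]
width: 0.0081
```

```bash
python3 plan.py .4938 -.1733 .14 -1
```

```text
t 16.18 pos [ 0.4921 -0.1701  0.1527] head -0.91 z [-0.002  0.002 -1.   ] F [ 0.7  0.  -2.6] w 0.0081 q [-0.47  0.25  1.74  0.    1.15 -0.45]
to [ 0.4938 -0.1733  0.14  ] rows 1
  [-0.003, 0.002, 0.013, -0.002, -0.002, 0.002]
```

Request:
apply_moves(moves=[0,-0.002,0.001,0,-0.001,-0.001,0,0,-0.001,0.001,0.002,0,0,0,0,0,0,0.004,0,0,0,0,0,0,0.004,0,0,0,0,0,0,0.004,0,0,0,0,0,0,0.003,0,0,0,0,0,0,0,0,0,0,0,0,0,0,0,0,0])

```text
clock: 16.85
position: [0.4946, -0.1739, 0.134]
ee_rot: [-0.001, 0.713, 0.701, 0.0]
contact_force: [0.3, -0.3, -3.5]
width: 0.0079
```

```bash
python3 plan.py .4938 -.1733 .1215 -1
```

```text
t 16.85 pos [ 0.4946 -0.1739  0.134 ] head -0.93 z [-0.001  0.001 -1.   ] F [ 0.3 -0.3 -3.5] w 0.0079 q [-0.47  0.28  1.76  0.    1.1  -0.46]
to [ 0.4938 -0.1733  0.1215] rows 1
  [0.001, -0.001, 0.013, -0.001, -0.001, 0.001]
```

In the slot with no side force, and the bottom of the key is just above the latch bar. Now I'll press.

Request:
apply_moves(moves=[0,0,0,0.004,0,0,0,0,0,0,0.004,0,0,0,0,0,0,0.004,0,0,0,0,0,0,0.004,0,0,0,0,0,0,0.004,0,0,0,0,0,0,0.004,0,0,0,0,0,0,0.004,0,0,0,0,0,0,0.004,0,0,0], newtons=120)

```text
clock: 17.52
position: [0.4951, -0.1741, 0.1215]
ee_rot: [0.004, 0.712, 0.702, 0.001]
contact_force: [-7.4, 2.5, 25.1]
width: 0.008
```

```bash
python3 plan.py .4938 -.1733 .1215 -1
```

```text
t 17.52 pos [ 0.4951 -0.1741  0.1215] head -0.87 z [ 0.007 -0.004 -1.   ] F [-7.4  2.5 25.1] w 0.008 q [-0.47  0.28  1.79 -0.    1.06 -0.45]
to [ 0.4938 -0.1733  0.1215] rows 1
  [0.001, -0.001, -0.0, 0.007, 0.004, 0.002]
```

TCP is at 0.1215, exactly the predicted home height. The reaction is 25 N, well above the 11 N spring, so the key is on the ledges. I'll hold it pressed and verify visually.

Request:
apply_moves(moves=[0,0,0,0.005,0,0,0,0,0,0,0.005,0,0,0,0,0,0,0.005,0,0,0,0,0,0,0.005,0,0,0,0,0,0,0.005,0,0,0,0,0,0,0.005,0,0,0,0,0,0,0.005,0,0,0,0,0,0,0.005,0,0,0])

```text
clock: 18.18
position: [0.4943, -0.1741, 0.1214]
ee_rot: [0.013, 0.712, 0.702, 0.003]
contact_force: [-8.8, 3.2, 32.3]
width: 0.0074
```

```bash
python3 plan.py;  python3 - <<'E'
from rig import imaging
from h import *
W=imaging.get_image("wrist"); cv2.imwrite("pics/k3.png",W["image"][:,:,::-1])
D=imaging.get_image("side"); a=D["image"][90:250,260:420,::-1]; S=imaging.get_image("scene"); b=S["image"][130:290,170:330,::-1]
cv2.imwrite("pics/k2.png",cv2.resize(np.hstack([a,b]),None,fx=2.5,fy=2.5,interpolation=cv2.INTER_CUBIC))
C=wcloud(W)
for u in (312,322,332): print(u,[(v,*C[v,u].round(3)) for v in range(150,260,8)])
V=cloud(D); m=(V[...,0]>.53)&(V[...,0]<.65)&(V[...,1]>-.22)&(V[...,1]<-.11)&(V[...,2]>.07)&(V[...,2]<.13); print("flap z med",np.median(V[m][:,2]),V[m][:,2].std(),m.sum())
E
python3 plan.py
```

```text
t 18.18 pos [ 0.4943 -0.1741  0.1214] head -0.87 z [ 0.022 -0.014 -1.   ] F [-8.8  3.2 32.3] w 0.0074 q [-0.47  0.28  1.8  -0.    1.04 -0.45]
312 [(150, np.float64(0.49), np.float64(-0.126), np.float64(0.049)), (158, np.float64(0.49), np.float64(-0.126), np.float64(0.083)), (166, np.float64(0.49), np.float64(-0.136), np.float64(0.057)), (174, np.float64(0.49), np.float64(-0.137), np.float64(0.079)), (182, np.float64(0.49), np.float64(-0.136), np.float64(0.099)), (190, np.float64(0.49), np.float64(-0.137), np.float64(0.115)), (198, np.float64(0.49), np.float64(-0.141), np.float64(0.115)), (206, np.float64(0.49), np.float64(-0.145), np.float64(0.114)), (214, np.float64(0.49), np.float64(-0.149), np.float64(0.115)), (222, np.float64(0.49), np.float64(-0.154), np.float64(0.115)), (230, np.float64(0.49), np.float64(-0.158), np.float64(0.115)), (238, np.float64(0.49), np.float64(-0.159), np.float64(0.123)), (246, np.float64(0.49), np.float64(-0.159), np.float64(0.133)), (254, np.float64(0.49), np.float64(-0.159), np.float64(0.14))]
322 [(150, np.float64(0.497), np.float64(-0.126), np.float
[... 1265 characters left out ...]
.501), np.float64(-0.142), np.float64(0.112)), (206, np.float64(0.501), np.float64(-0.147), np.float64(0.111)), (214, np.float64(0.502), np.float64(-0.16), np.float64(0.088)), (222, np.float64(0.502), np.float64(-0.165), np.float64(0.088)), (230, np.float64(0.502), np.float64(-0.17), np.float64(0.088)), (238, np.float64(0.502), np.float64(-0.175), np.float64(0.088)), (246, np.float64(0.499), np.float64(-0.161), np.float64(0.129)), (254, np.float64(0.499), np.float64(-0.161), np.float64(0.137))]
flap z med 0.0990395078003429 0.0008634476268903634 675
t 18.33 pos [ 0.4943 -0.1741  0.1214] head -0.86 z [ 0.022 -0.014 -1.   ] F [-10.3   4.2  32.1] w 0.0077 q [-0.47  0.28  1.8  -0.    1.04 -0.45]
```

View pics/k2.png

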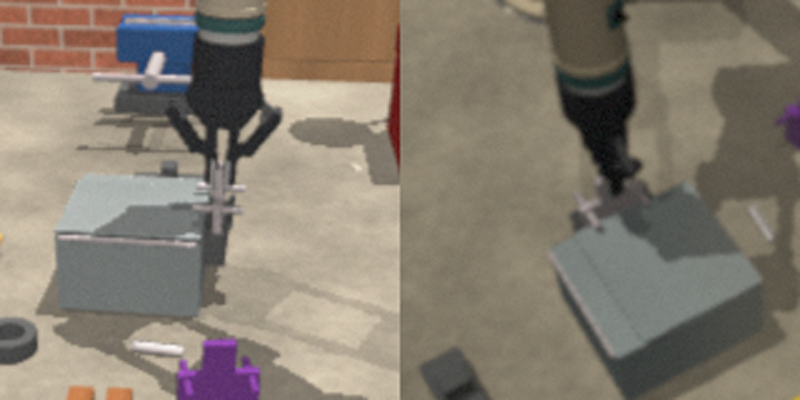

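View pics/k3.png

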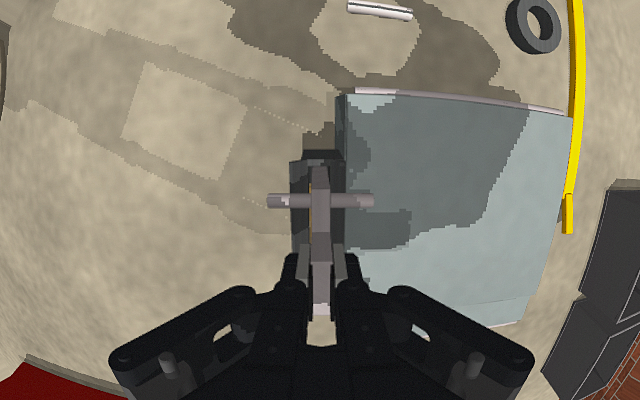

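The blade top reads 0.1145 (home would be 0.115), the flap is level at 0.099 and the pins lie over the flap. The tool has tilted by about 0.025 rad under the push, so I'll straighten it while pressing.

```bash
python3 plan.py .4938 -.1733 .1214 -1
```

```text
t 18.33 pos [ 0.4943 -0.1741  0.1214] head -0.86 z [ 0.022 -0.014 -1.   ] F [-10.3   4.2  32.1] w 0.0077 q [-0.47  0.28  1.8  -0.    1.04 -0.45]
to [ 0.4938 -0.1733  0.1214] rows 1
  [0.001, -0.001, 0.0, 0.022, 0.014, 0.002]
```

Request:
apply_moves(moves=[0,0,0,0.004,0.012,0.008,0,0,0,0,0.004,0.012,0.008,0,0,0,0,0.004,0.01,0.006,0,0,0,0,0.004,0.008,0.005,0,0,0,0,0.004,0.006,0.004,0,0,0,0,0.004,0.006,0.004,0,0,0,0,0.004,0.006,0.004,0,0,0,0,0.004,0.006,0.004,0])

```text
clock: 19.0
position: [0.4964, -0.1743, 0.1216]
ee_rot: [-0.016, 0.711, 0.703, -0.002]
contact_force: [-6.9, 4.8, 23.8]
width: 0.0079
```

```bash
python3 plan.py .4938 -.1733 .1214 -1
python3 - <<'E'
from rig import imaging
from h import *
W=imaging.get_image("wrist"); C=wcloud(W)
print([(v,*C[v,320].round(4)) for v in range(190,320,12)])
E
python3 plan.py
```

```text
t 19.0 pos [ 0.4964 -0.1743  0.1216] head -0.71 z [-0.025  0.02  -0.999] F [-6.9  4.8 23.8] w 0.0079 q [-0.47  0.31  1.75  0.01  1.11 -0.46]
to [ 0.4938 -0.1733  0.1214] rows 1
  [0.001, -0.003, 0.0, -0.026, -0.019, 0.005]
[(190, np.float64(0.4961), np.float64(-0.1372), np.float64(0.1142)), (202, np.float64(0.496), np.float64(-0.1432), np.float64(0.1151)), (214, np.float64(0.4959), np.float64(-0.1494), np.float64(0.1156)), (226, np.float64(0.4958), np.float64(-0.1562), np.float64(0.1151)), (238, np.float64(0.496), np.float64(-0.1596), np.float64(0.1231)), (250, np.float64(0.4964), np.float64(-0.1599), np.float64(0.1365)), (262, np.float64(0.4967), np.float64(-0.1606), np.float64(0.1471)), (274, np.float64(0.4966), np.float64(-0.1663), np.float64(0.1477)), (286, np.float64(0.4964), np.float64(-0.1738), np.float64(0.1456)), (298, np.float64(0.4964), np.float64(-0.1799), np.float64(0.1463)), (310, np.float64(0.4963), np.float64(-0.1865), np.float64(0.1468))]
t 19.05 pos [ 0.4964 -0.1743  0.1217] head -0.71 z [-0.026  0.02  -0.999] F [-8.4  4.5 25.2] w 0.0079 q [-0.47  0.31  1.75  0.01  1.11 -0.46]
```

Request:
apply_moves(moves=[0,0,0,0.004,-0.008,-0.006,0,0,0,0,0.004,-0.006,-0.005,0,0,0,0,0.004,-0.003,-0.003,0,0,0,0,0.004,0,0,0,0,0,0,0.004,0,0,0,0,0,0,0.004,0,0,0,0,0,0,0.004,0,0,0,0,0,0,0.004,0,0,0])

```text
clock: 19.72
position: [0.4951, -0.1741, 0.1215]
ee_rot: [0.003, 0.711, 0.703, -0.0]
contact_force: [-7.1, 2.1, 25.4]
width: 0.008
```

```bash
python3 plan.py .4938 -.1733 .1214 -1
python3 - <<'E'
from rig import imaging
from h import *
W=imaging.get_image("wrist"); C=wcloud(W)
print([(v,*C[v,320].round(4)) for v in range(190,320,12)])
E
python3 plan.py
```

```text
t 19.72 pos [ 0.4951 -0.1741  0.1215] head -0.71 z [ 0.004 -0.005 -1.   ] F [-7.1  2.1 25.4] w 0.008 q [-0.47  0.29  1.78 -0.    1.06 -0.46]
to [ 0.4938 -0.1733  0.1214] rows 1
  [0.001, -0.001, 0.0, 0.004, 0.005, 0.005]
[(190, np.float64(0.495), np.float64(-0.1367), np.float64(0.1146)), (202, np.float64(0.4949), np.float64(-0.1428), np.float64(0.1151)), (214, np.float64(0.4948), np.float64(-0.1489), np.float64(0.1161)), (226, np.float64(0.4947), np.float64(-0.1561), np.float64(0.1147)), (238, np.float64(0.4947), np.float64(-0.159), np.float64(0.1232)), (250, np.float64(0.4947), np.float64(-0.1588), np.float64(0.1369)), (262, np.float64(0.4947), np.float64(-0.1597), np.float64(0.1468)), (274, np.float64(0.4946), np.float64(-0.166), np.float64(0.1464)), (286, np.float64(0.4945), np.float64(-0.172), np.float64(0.1469)), (298, np.float64(0.4944), np.float64(-0.1787), np.float64(0.1468)), (310, np.float64(0.4943), np.float64(-0.1861), np.float64(0.1463))]
t 19.77 pos [ 0.4951 -0.1741  0.1215] head -0.72 z [ 0.004 -0.005 -1.   ] F [-6.7  3.1 25. ] w 0.0082 q [-0.47  0.29  1.79 -0.    1.06 -0.46]
```

The key is upright. Its top is at 0.147 and the blade top at 0.115, both the home values, with a steady 25 N push. I'll sign off.

```bash
python3 -c "
from rig import workorder
print(workorder.sign_off())"
```

```text
the job is handed in; nothing more can be done
None
```

The case is closed, and I signed off at about 19.8 s with the gripper still holding the steel key pressed home. `sign_off()` gives no verdict, so the result below rests on my own checks.

I folded the narrow flap down first, then the wide flap over it. I then took the steel key from the wooden rest, ignoring the two purple look-alikes, and pushed it straight down behind the lip against the latch bar.

| Check | Measured | Expected |
|---|---|---|
| Narrow flap top when pressed shut | 93.8 mm (about 21 N) | 94 mm |
| Wide flap top | 98.9 mm by contact, 99.0 mm by camera | 99 mm |
| Key blade top | 115 mm | 115 mm |
| Key top | 147 mm | 147 mm |
| Final push | steady 25 N upward reaction, grip set at 120 N | more than about 11 N for the latch |

- **Key position:** the pictures show the cross pins over the shut wide flap, and the key was upright within about 0.5°.
- **Tool tilt:** while pressing, the tool drifted about 1.5° and my first correction overshot by a similar amount the other way. I straightened it before handing in, and the key stayed home throughout.
- **Camera disagreement:** the scene and side cameras differed by about 3 mm in x. I used the wrist camera's readings, and the key went in with almost no side force.
- **Refused move:** one move call was rejected because it was missing a number. Nothing moved, and I resent it.
- **Other objects:** the arm did not touch any of the other things on the slab, as far as the pictures and force readings showed. I did not measure their positions again at the end.

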